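Sweep loose vial caps off the sorting board into the tub

ROBOT

A 7-joint arm with a two-finger parallel gripper is mounted at the origin on the work surface. World frame = base frame: x ahead of the robot, y to its left, z up, the work surface at z = 0. Lengths are in mm, angles in rad, forces in N, time in s.
With the tool pointing down it reaches from about 425 to 925 mm from the base axis. Payload 6.8 kg.
Tool frame: the origin (TCP) lies midway between the tips of the shut fingers; the grasp point (between the pads) lies robot.grip_depth behind it (robot.grip_depth is the distance from the TCP to the grasp point, in mm); z points along the fingers, y is the line along which they close (so a half turn about z gives the same grasp; the last joint's range is limited). The gripper opens to 85 mm and grips with 20 to 120 N. Pads are 22 mm wide; open, the fingers measure 114 mm over their backs; the gripper's body (76 mm by 85 mm) begins 54 mm behind the grasp point. The pads swing forward as they close: fully open they stand 13 mm farther back than shut.
Start: joints at [-1.45, 0.477, 0.022, 1.555, -0.011, 1.109, -0.083], TCP at [153.091, 657.427, 231.308] pointing down, gripper open.
Joint ranges: [-2.96, 2.96], [-0.34, 2.1], [-1.41, 1.46], [0.24, 2.44], [-1.37, 4.51], [0.17, 1.92], [-2.96, 2.96]. Speed limits (rad/s): [2.39, 2.39, 3.14, 3.14, 3.14, 3.14, 3.14].

INTERFACE

Orientations are given as a rotation vector (axis times angle).
In Python, from cell import robot, cams, sign_off gives the robot as it stands. The module is installed in compiled form; this text tells all that it offers.
- The arm moves only by the tool arm_command, never from a script. Its argument "series" is one flat list of numbers, 6 for each row, row after row: the shift along the tool's x, y, z in cm, then the turn, a rotation vector about the tool's x, y, z in rad. In form: [dx, dy, dz, wx, wy, wz, dx, dy, dz, wx, wy, wz, ...]. A call has 1 to 12 rows; each row is the pose to reach, as a shift and turn from the pose commanded when the call began, along the tool's axes at that moment; what a row does not reach only later rows make up. A row lasts 1/10 s, in which the tool goes at most 50 mm and 8.59 degrees, less where a joint would pass 70% of its speed; a pose out of reach is approached as far as the arm can. A call with a gripper value outside its range is refused whole. "gripper" is the closure, from 0 (fully open) to 1 (shut), set as the call begins (left out, the last holds). The fingers move at their own pace and stop on an object; "grip_force" is the grip in N (left out, the last holds). Time passes only in rows, so rows that repeat a pose let the fingers close. It gives the time, the measured TCP pose, the force, the opening and the grip force at its end, in the units of the state.
- robot.get_state(): the state, without advancing time (a new reading comes with each control period).
- cams.snapshot(name): name is "scene" or "top" or "wrist"; returns a dict with "pixels" (420x560x3 uint8, red, green, blue), "z_map" (420x560 float32, mm along the optical axis (not along the pixel's ray), 0 where there is no reading), "camera_matrix" (3x3 intrinsics, pixels), "T" (4x4, takes a point from camera to world coordinates). Camera axes: x right, y down, z forward; pixel columns grow to the right and rows downward; lengths in mm; the calibration is good to about 2 mm. A picture is of the moment at which its call begins.
- sign_off(): hands the job in; it is judged then, once.
The state is a dict: "time_s": time; "joint_pos": joint angles; "joint_vel": joint speeds; "joint_efforts": joint torques, N m; "position": TCP position; "ee_rot": TCP orientation; "ft_force": force on the tool from outside, world axes, zero at the start; "ft_torque": the same for the moment, N m; "width": finger opening in mm; "grasp_force": force on a finger pad.
Only numpy, scipy, OpenCV 4.12 (cv2) and the standard library are available. Lean on these libraries where they do the work, as an engineer would, in place of code of your own. Each camera call takes 0.05 s, during which the arm holds its last target. There are 200 camera calls.

TASK

Clear the sorting board: with the fingertips, sweep the three loose screw caps along it and off its end into the empty tub. Only push the caps, never pick them up, and leave the small capped vial on the board and the two bottles beside the board standing where they are.

Things in the scene. Friction and masses are not known exactly. Their poses are not given: they have to be found in the camera images.
- board: fixed dark steel sorting board on feet, 262 x 300 mm, flat top 50 mm above the bench. Origin: on the bench under its centre; z up, x across, y along its 300 mm length. Long edges (x = +-131 mm) have rims 6 mm wide, 6 mm above the top; the ends (y = +-150 mm) are open, no rims. Caps and vial stand on it in four lanes along y, about 58 mm apart, in any order, within 60 mm of mid-length
- tub: fixed empty open grey plastic tub, 250 mm (x) by 130 mm (y), 36 mm high, walls 4 mm, under one end of the board: its +y or its -y end. Origin: centre of its underside on the bench, 205 mm from the board's origin along the board's y; axes parallel to the board's. The board's end overhangs the tub's inside by 6 mm, so what is pushed off the end drops in
- rack: fixed white plastic block, 190 x 80 x 45 mm, with eight small capped vials standing in it (77 mm high in all), at the board's other end, 205 mm from the board's origin. Not to be swept at. Origin: centre of its underside
- cap1: white ribbed screw cap lying flat on the board, a disc 34 mm in diameter (35 over the ribs) and 16 mm high, about 20 g, loose. Origin: centre of its underside, z up. Its yaw means nothing
- cap2: white ribbed screw cap lying flat on the board, a disc 34 mm in diameter (35 over the ribs) and 16 mm high, about 20 g, loose. Origin: centre of its underside, z up. Its yaw means nothing
- cap3: white ribbed screw cap lying flat on the board, a disc 34 mm in diameter (35 over the ribs) and 16 mm high, about 20 g, loose. Origin: centre of its underside, z up. Its yaw means nothing
- vial: small amber glass vial with a white cap, standing upright on the board, 25 mm in diameter and 50 mm high, about 40 g, loose; to be left standing. Origin: centre of its underside
- wash_bottle: white plastic bottle with a yellow cap, 60 mm in diameter, 140 mm high, standing on the bench to the left or right of the board and tub; to be left alone. Origin: centre of its underside
- reagent_bottle: amber bottle with a red cap, 52 mm in diameter, 120 mm high, on the bench on the other side from the white bottle; to be left alone. Origin: centre of its underside

How it is judged:
By the outcome, as a careful person would: the job done as asked, in the order asked, and still so for the second after the job is handed in, with the robot touching nothing.
It also fails if it takes over 58 s, if anything falls off the work surface, if the arm or the gripper's body presses on something with over 40 N, if the wrist force passes 120 N, or if a joint passes its speed limit or range.

## Working session

There is one attempt and no reset: what is moved stays moved. The work goes in short steps, Python scripts to look and compute and a tool call to move; the robot and the scene stay as the last step left them, time stands still between calls to the robot, and variables do not carry over. Pictures are saved under pics/ and viewed, at most 10 in all, crops included, and the job is handed in when it is done.

Besides the shell and the picture viewer there is one more tool, called after "Emit:" as name(argument=value, ...) on one line, values as JSON. arm_command: Moves the arm, as the interface text tells. Its arguments: {"type":"object","properties":{"series":{"type":"array"},"gripper":{"type":"number"},"grip_force":{"type":"number"}},"required":["series"]}

```bash
mkdir -p pics; cat > h.py <<'E'
import numpy as np, cv2
from cell import robot, cams
def snap(n,f=None):
    s=cams.snapshot(n)
    if f: cv2.imwrite('pics/'+f,s['pixels'][:,:,::-1])
    return s
def cloud(s):
    z=s['z_map'];K=s['camera_matrix'];v,u=np.indices(z.shape)
    p=np.stack([(u-K[0,2])*z/K[0,0],(v-K[1,2])*z/K[1,1],z,np.ones_like(z)],-1)
    w=(p@s['T'].T)[...,:3]; w[z==0]=np.nan
    return w
E
python3 - <<'E'
from h import *
for n in('top','scene'):
    s=snap(n,n+'1.png'); np.savez(n+'1.npz',**s); print(n,s['T'].round(2).tolist(),s['camera_matrix'].tolist())
st=robot.get_state(); print(st['position'],st['ee_rot'],st['time_s'],robot.grip_depth)
E
```

```text
top [[0.01, -0.99, 0.15, 396.3], [-1.0, -0.02, -0.01, -2.29], [0.01, -0.15, -0.99, 1271.59], [0.0, 0.0, 0.0, 1.0]] [[426.1730297280906, 0.0, 277.2673713214845], [0.0, 426.1730297280906, 212.31921518548268], [0.0, 0.0, 1.0]]
scene [[0.87, 0.33, -0.36, 905.49], [0.49, -0.61, 0.62, -583.05], [-0.01, -0.72, -0.69, 708.13], [0.0, 0.0, 0.0, 1.0]] [[389.13098431002715, 0.0, 281.5894001502534], [0.0, 389.13098431002715, 206.87607694037362], [0.0, 0.0, 1.0]]
[152.97037629 656.89202668 230.41108311] [-3.58608384e-01 -3.12095847e+00  2.59420519e-03] 0.1 18.700000000000003
```

View pics/top1.png

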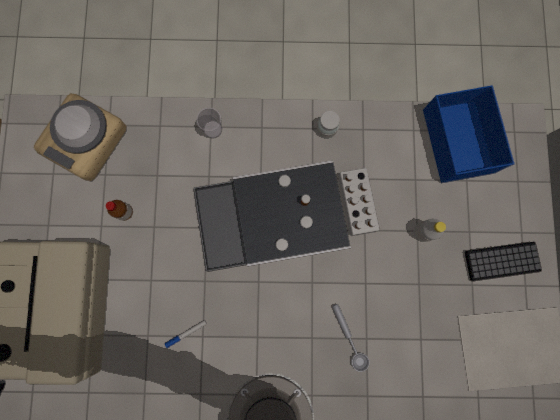

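View pics/scene1.png

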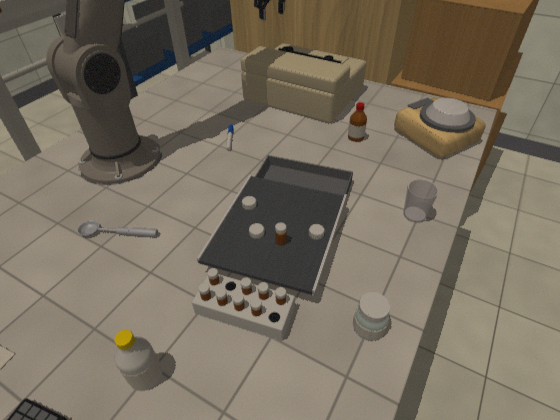

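The top view shows the tub at px (220,226), the +y side. The caps are at (285,181), (307,222) and (282,245), the vial at (305,200), and the rack at (360,202). The scene view agrees with this.

```bash
python3 - <<'E'
from h import *
from scipy.spatial.transform import Rotation as R
s=dict(np.load('top1.npz')); w=cloud(s); im=s['pixels'].astype(int)
V,U=np.indices(w.shape[:2])
def ray(u,v,h):
    d=s['T'][:3,:3]@np.linalg.inv(s['camera_matrix'])@[u,v,1]; o=s['T'][:3,3]
    return o+d*(h-o[2])/d[2]
# board top: dark, depth ~50
m=((abs(w[...,2]-51)<7)&(im.max(2)<90)&(U>190)&(U<355)&(V>155)&(V<275)).astype(np.uint8)
m=cv2.morphologyEx(m,cv2.MORPH_CLOSE,np.ones((15,15)))
n,l,st,c=cv2.connectedComponentsWithStats(m);k=1+st[1:,4].argmax()
cs=max(cv2.findContours((l==k).astype(np.uint8),0,2)[0],key=cv2.contourArea)
pts=np.array([ray(*p[0],52)[:2] for p in cs],np.float32)
r=cv2.minAreaRect(pts);print('board',r)
box=cv2.boxPoints(r);e=[box[1]-box[0],box[2]-box[1]];e=max(e,key=np.linalg.norm);y=e/np.linalg.norm(e)
if y[1]<0:y=-y
x=np.array([y[1],-y[0]]);B=np.array(r[0]);print('y axis',y,'yaw',np.arctan2(-y[0],y[1]))
br=(im.min(2)>110)&(U>235)&(U<335)&(V>165)&(V<265)
n,l,st,c=cv2.connectedComponentsWithStats(br.astype(np.uint8))
for i in range(1,n):
    if st[i,4]<15: continue
    h=np.nanmedian(w[l==i][:,2]);p=ray(*c[i],h)
    print(c[i].round(1),st[i,4],'h',h.round(1),'world',p.round(1),'board',((p[:2]-B)@x).round(1),((p[:2]-B)@y).round(1))
S=robot.get_state();M=R.from_rotvec(S['ee_rot']).as_matrix();print(M.round(4),S['width'])
E
```

```text
board ((585.3948364257812, -66.21304321289062), (250.55990600585938, 332.3013916015625), 10.81806755065918)
y axis [-0.18769106  0.98222816] yaw 0.1888109
[260.3 169.8] 457 h 0.9 world [718.8  42.4   0.9] board 151.4 81.7
[284.3 180.4] 93 h 65.3 world [672.2 -30.1  65.3] board 92.0 19.2
[305.6 198.5] 51 h 99.9 world [613.5 -89.4  99.9] board 23.2 -28.0
[306.1 221.7] 98 h 66.3 world [552.4 -93.8  66.3] board -37.6 -20.9
[281.6 244.1] 102 h 65.8 world [487.4 -24.7  65.8] board -88.5 59.2
[296.9 259.2] 482 h 1.5 world [448.2 -71.9   1.5] board -135.8 20.2
[330.2 262.6] 24 h -0.6 world [ 439.7 -171.    -0.6] board -162.8 -75.5
[[-9.739e-01  2.268e-01 -3.000e-04]
 [ 2.268e-01  9.739e-01 -1.600e-03]
 [-1.000e-04 -1.700e-03 -1.000e+00]] 85.06349241359301
```

```bash
python3 - <<'E'
from h import *
s=dict(np.load('top1.npz')); w=cloud(s); im=s['pixels'].astype(int)
V,U=np.indices(w.shape[:2])
P=w.reshape(-1,3); 
m=(abs(w[...,2]-51)<8)&(im.max(2)<90)&(U>190)&(U<355)&(V>155)&(V<275)
m=cv2.morphologyEx(m.astype(np.uint8),cv2.MORPH_OPEN,np.ones((5,5)))
n,l,st,c=cv2.connectedComponentsWithStats(m);k=1+st[1:,4].argmax();m=(l==k)
q=w[m][:,:2].astype(np.float32); r=cv2.minAreaRect(q);print(r,m.sum(),np.nanmedian(w[m][:,2]))
box=cv2.boxPoints(r);e=max([box[1]-box[0],box[2]-box[1]],key=np.linalg.norm);y=e/np.linalg.norm(e);y*=np.sign(y[1])
x=np.array([y[1],-y[0]]);B=np.array(r[0])
from scipy.spatial.transform import Rotation as R
S=robot.get_state();M=R.from_rotvec(S['ee_rot']).as_matrix()
print('yaw',np.arctan2(-y[0],y[1]))
for p in [(672.2,-30.1),(613.5,-89.4),(552.4,-93.8),(487.4,-24.7)]:
    b=(np.array(p)-B); bx,by=b@x,b@y
    f=lambda t:B+bx*x+t*y
    a=f(by-40); print('board',bx.round(1),by.round(1),'behind40',a.round(1),'end165',f(165).round(1),'tool shift cm',((np.r_[a,230]-S['position'])@M/10).round(2))
E
```

```text
((582.6356811523438, -50.400909423828125), (250.6273193359375, 300.84246826171875), 10.657458305358887) 8209 49.675232762358746
yaw 0.18600756
board 91.8 3.4 behind40 [679.6 -69.4] end165 [642.3 128.7] tool shift cm [-67.76 -58.79   0.14]
board 23.1 -44.0 behind40 [ 620.9 -128.7] end165 [574.8 116. ] tool shift cm [-63.39 -65.9    0.16]
board -37.7 -37.1 behind40 [ 559.8 -133.1] end165 [515.  104.8] tool shift cm [-57.54 -67.71   0.16]
board -88.8 42.9 behind40 [494.8 -64. ] end165 [464.8  95.3] tool shift cm [-49.64 -62.46   0.15]
```

Emit:
arm_command(series=[-10,-9,0,0,0,0.2,-20,-18,0,0,0,0.5,-30,-26,0,0,0,0.8,-38,-33,0,0,0,1.156,-38,-33,0,0,0,1.156,-38,-33,0,0,0,1.156,-38,-33,0,0,0,1.156,-38,-33,0,0,0,1.156,-38,-33,0,0,0,1.156,-38,-33,0,0,0,1.156,-38,-33,0,0,0,1.156,-38,-33,0,0,0,1.156], gripper=0.72)

```text
time_s: 1.3
position: [448.9, 248.3, 231.2]
ee_rot: [2.01, 2.414, -0.001]
ft_force: [-0.8, 0.3, 0.1]
width: 23.7
grasp_force: 0.0
```

```bash
cat > go.py <<'E'
import sys
from h import *
from scipy.spatial.transform import Rotation as R
S=robot.get_state();M=R.from_rotvec(S['ee_rot']).as_matrix()
print(S['time_s'],S['position'].round(1),S['width'],'yaw of tool y',np.arctan2(M[1,1],M[0,1]),'F',S['ft_force'].round(1), 'j',np.round(S['joint_pos'],2))
for a in sys.argv[1:]:
    t=np.array(eval(a));print(a,((t-S['position'])@M/10).round(2))
E
python3 go.py 679.6,-69.4,130
```

```text
1.3 [448.9 248.3 231.2] 23.65270640504129 yaw of tool y 0.18220397977589864 F [-0.8  0.3  0.1] j [-1.    0.22  0.44  1.96 -0.11  0.99 -0.33]
679.6,-69.4,130 [-35.42  16.93  10.12]
```

Emit:
arm_command(series=[-35.4,16.9,5,0,0,0,-35.4,16.9,5,0,0,0,-35.4,16.9,5,0,0,0,-35.4,16.9,5,0,0,0,-35.4,16.9,5,0,0,0,-35.4,16.9,5,0,0,0,-35.4,16.9,5,0,0,0,-35.4,16.9,5,0,0,0,-35.4,16.9,10.1,0,0,0,-35.4,16.9,10.1,0,0,0,-35.4,16.9,10.1,0,0,0,-35.4,16.9,10.1,0,0,0])

```text
time_s: 2.5
position: [680.8, -64.6, 131.9]
ee_rot: [2.002, 2.42, 0.003]
ft_force: [0.2, 0.4, 0.7]
width: 23.5
grasp_force: 0.0
```

```bash
python3 go.py 679.6,-69.4,56 642.3,128.7,56
python3 - <<'E'
from h import *
snap('wrist','w1.png')
E
```

```text
2.5 [680.8 -64.6 131.9] 23.53840432168218 yaw of tool y 0.18875076948144429 F [0.2 0.4 0.7] j [-0.32  0.63  0.48  1.64 -0.34  0.95  0.47]
679.6,-69.4,56 [-0.46 -0.22  7.59]
642.3,128.7,56 [19.7  -0.17  7.6 ]
```

View pics/w1.png

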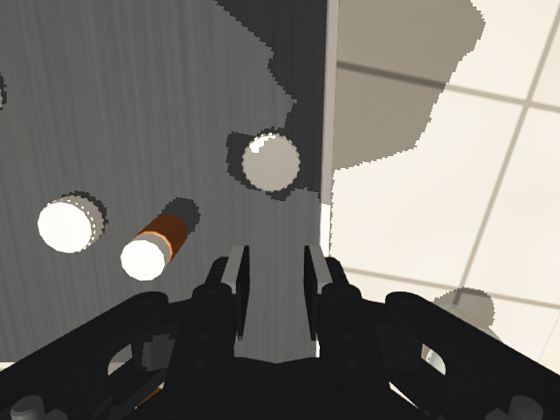

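The cap is at (270,162), straight ahead between the fingers at column 276. The vial at (145,258) is well clear to the left, so I'll descend.

Emit:
arm_command(series=[-0.2,-0.2,3,0,0,0,-0.4,-0.2,6,0,0,0,-0.4,-0.2,7.2,0,0,0,-0.4,-0.2,7.5,0,0,0,-0.4,-0.2,7.5,0,0,0,-0.4,-0.2,7.5,0,0,0])

```text
time_s: 3.15
position: [679.9, -71.0, 57.1]
ee_rot: [2.004, 2.417, 0.003]
ft_force: [-0.1, -0.7, -0.7]
width: 23.6
grasp_force: 0.0
```

```bash
python3 go.py 679.6,-69.4,56 642.3,128.7,56
```

```text
3.15 [679.9 -71.   57.1] 23.61593020539406 yaw of tool y 0.18629239998183345 F [-0.1 -0.7 -0.7] j [-0.28  0.72  0.44  1.68 -0.39  0.83  0.51]
679.6,-69.4,56 [0.17 0.   0.11]
642.3,128.7,56 [20.32  0.    0.1 ]
```

Emit:
arm_command(series=[0.5,0,0.3,0,0,0,1.5,0,0.3,0,0,0,2.8,0,0.3,0,0,0,4.2,0,0.3,0,0,0,5.6,0,0.3,0,0,0,7,0,0.3,0,0,0,8.4,0,0.3,0,0,0,9.8,0,0.3,0,0,0,11.2,0,0.3,0,0,0,12.4,0,0.3,0,0,0,13.4,0,0.3,0,0,0,14,0,0.3,0,0,0])

```text
time_s: 4.35
position: [652.5, 67.8, 52.2]
ee_rot: [-2.004, -2.419, -0.0]
ft_force: [0.5, -0.2, 0.4]
width: 24.3
grasp_force: 0.3
```

```bash
python3 go.py 642.3,128.7,54
python3 - <<'E'
from h import *
snap('wrist','w2.png')
E
```

```text
4.35 [652.5  67.8  52.2] 24.339210783476222 yaw of tool y 0.18695173841916699 F [ 0.5 -0.2  0.4] j [-0.51  0.69  0.44  1.75 -0.39  0.79  0.32]
642.3,128.7,54 [ 6.17  0.13 -0.18]
```

View pics/w2.png

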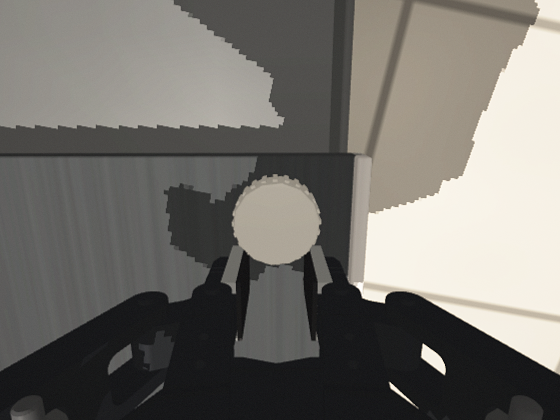

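The cap sits cradled at (276,220), ahead of both fingertips, and the board's end is at row 155. I'll push it off, then lift.

Emit:
arm_command(series=[1,0.05,-0.2,0,0,0,2.2,0.1,-0.2,0,0,0,3.4,0.1,-0.2,0,0,0,4.6,0.1,-0.2,0,0,0,5.6,0.1,-0.2,0,0,0,6.4,0.1,-0.2,0,0,0,6.8,0.1,-0.2,0,0,0,6.8,0.1,-0.2,0,0,0,6.8,0.1,-0.2,0,0,0,6.8,0.1,-5,0,0,0,6.8,0.1,-9,0,0,0,6.8,0.1,-9,0,0,0])

```text
time_s: 5.6
position: [645.3, 132.5, 148.4]
ee_rot: [2.004, 2.411, 0.013]
ft_force: [0.8, -0.2, -0.1]
width: 23.6
grasp_force: 0.0
```

```bash
python3 go.py 559.8,-133.1,140
python3 - <<'E'
from h import *
snap('scene','s2.png')
E
```

```text
5.6 [645.3 132.5 148.4] 23.55691948189423 yaw of tool y 0.18399546455269802 F [ 0.8 -0.2 -0.1] j [-0.65  0.57  0.51  1.71 -0.33  0.94  0.17]
559.8,-133.1,140 [-24.55 -13.27   0.69]
```

View pics/s2.png

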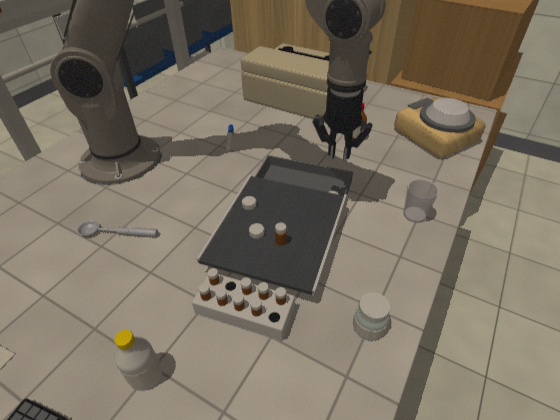

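The first cap is in the tub at (335,188), and the vial is still standing at (281,234). Next is the middle cap.

Emit:
arm_command(series=[-24.6,-13.3,0,0,0,0,-24.6,-13.3,0,0,0,0,-24.6,-13.3,0,0,0,0,-24.6,-13.3,0,0,0,0,-24.6,-13.3,0,0,0,0,-24.6,-13.3,0,0,0,0,-24.6,-13.3,0,0,0,0,-24.6,-13.3,0.5,0,0,0,-24.6,-13.3,0.5,0,0,0])

```text
time_s: 6.55
position: [555.6, -131.3, 135.8]
ee_rot: [-2.002, -2.418, 0.001]
ft_force: [0.0, 0.6, 0.4]
width: 24.2
grasp_force: 0.0
```

```bash
python3 go.py 559.8,-133.1,54 515,104.8,54
python3 - <<'E'
from h import *
snap('wrist','w3.png')
E
```

```text
6.55 [ 555.6 -131.3  135.8] 24.210213477718018 yaw of tool y 0.18770795132649776 F [0.  0.6 0.4] j [-0.29  0.46  0.54  1.92 -0.31  0.84  0.6 ]
559.8,-133.1,54 [-0.27  0.4   8.18]
515,104.8,54 [23.94  0.44  8.21]
```

View pics/w3.png

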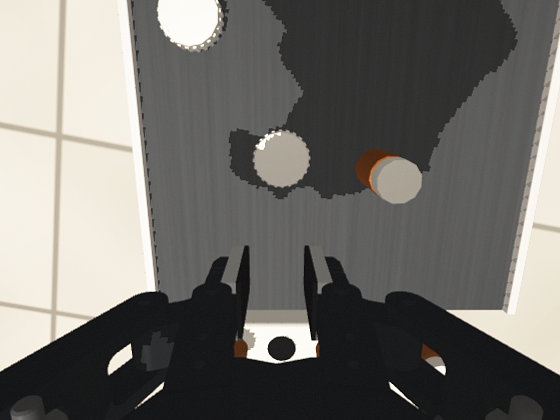

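The cap is at (282,158), about 3 mm right of the finger centre at 276. The vial base is about 58 mm to the right. I'll descend with a small correction.

Emit:
arm_command(series=[-0.2,0.3,3,0,0,0,-0.3,0.3,6,0,0,0,-0.3,0.3,7.6,0,0,0,-0.3,0.3,8.1,0,0,0,-0.3,0.3,8.1,0,0,0,-0.3,0.3,8.1,0,0,0])

```text
time_s: 7.2
position: [560.3, -135.3, 57.2]
ee_rot: [2.005, 2.417, 0.001]
ft_force: [-0.9, -0.3, -0.4]
width: 24.3
grasp_force: 0.0
```

```bash
python3 go.py 515,104.8,54
```

```text
7.2 [ 560.3 -135.3   57.2] 24.263529036344547 yaw of tool y 0.18616072485906468 F [-0.9 -0.3 -0.4] j [-0.22  0.58  0.47  1.95 -0.4   0.69  0.67]
515,104.8,54 [24.43 -0.    0.31]
```

Emit:
arm_command(series=[0.5,0,0.3,0,0,0,1.5,0,0.3,0,0,0,2.8,0,0.3,0,0,0,4.2,0,0.3,0,0,0,5.6,0,0.3,0,0,0,7,0,0.3,0,0,0,8.4,0,0.3,0,0,0,9.8,0,0.3,0,0,0,11.2,0,0.3,0,0,0,12.4,0,0.3,0,0,0,13.4,0,0.3,0,0,0,14,0,0.3,0,0,0])

```text
time_s: 8.4
position: [533.4, 3.5, 53.3]
ee_rot: [-2.004, -2.419, -0.0]
ft_force: [-0.3, 0.0, 1.0]
width: 24.2
grasp_force: 0.2
```

```bash
python3 go.py 515,104.8,54
python3 - <<'E'
from h import *
snap('wrist','w4.png')
E
```

```text
8.4 [533.4   3.5  53.3] 24.162740155360883 yaw of tool y 0.18683717832964922 F [-0.3  0.   1. ] j [-0.49  0.54  0.47  2.06 -0.4   0.64  0.44]
515,104.8,54 [10.29  0.08 -0.07]
```

View pics/w4.png

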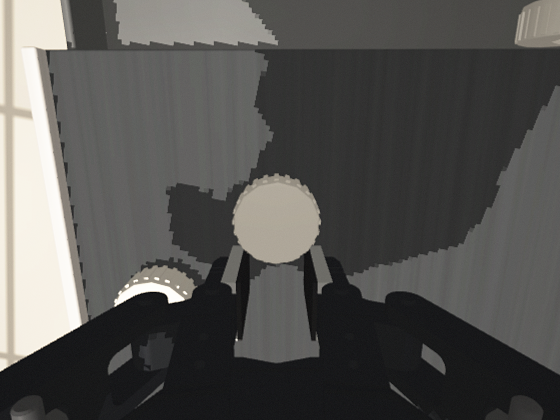

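The cap is cradled at (276,220), and the third cap at (155,295) is untouched. I'll continue over the end.

Emit:
arm_command(series=[1,0,0,0,0,0,2.3,0,0,0,0,0,3.6,0,0,0,0,0,4.9,0,0,0,0,0,6.2,0,0,0,0,0,7.4,0,0,0,0,0,8.6,0,0,0,0,0,9.8,0,0,0,0,0,10.7,0,0,0,0,0,10.7,0,0,0,0,0,10.7,0,-5,0,0,0,10.7,0,-8.5,0,0,0])

```text
time_s: 9.65
position: [513.8, 106.5, 139.4]
ee_rot: [2.007, 2.417, -0.002]
ft_force: [0.8, 0.8, 0.3]
width: 24.2
grasp_force: 0.0
```

```bash
python3 go.py 494.8,-64.0,130
python3 - <<'E'
from h import *
snap('top','t3.png')
E
```

```text
9.65 [513.8 106.5 139.4] 24.178907496512423 yaw of tool y 0.18472117902014715 F [0.8 0.8 0.3] j [-0.79  0.39  0.59  2.03 -0.3   0.8   0.15]
494.8,-64.0,130 [-16.41  -5.     0.97]
```

View pics/t3.png

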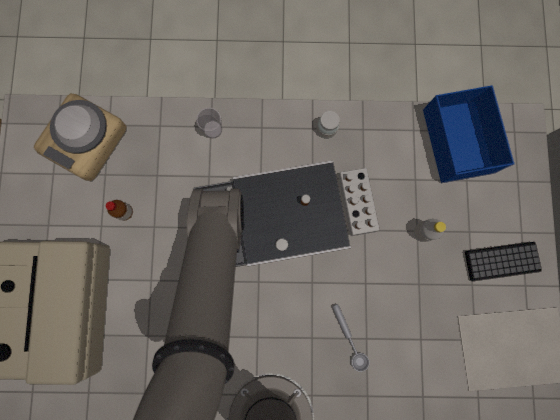

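The board now holds only the vial at (306,199) and the last cap at (282,244). I'll go for the last cap.

Emit:
arm_command(series=[-16.4,-5,0,0,0,0,-16.4,-5,0,0,0,0,-16.4,-5,0,0,0,0,-16.4,-5,0,0,0,0,-16.4,-5,0,0,0,0,-16.4,-5,0.5,0,0,0,-16.4,-5,0.9,0,0,0,-16.4,-5,0.9,0,0,0])

```text
time_s: 10.5
position: [494.7, -61.4, 128.4]
ee_rot: [-2.002, -2.42, 0.001]
ft_force: [0.5, 1.5, 0.3]
width: 24.1
grasp_force: 0.0
```

```bash
python3 go.py 494.8,-64.0,54 464.8,95.3,54
python3 - <<'E'
from h import *
snap('wrist','w5.png')
E
```

```text
10.5 [494.7 -61.4 128.4] 24.088095254350687 yaw of tool y 0.1884608222248908 F [0.5 1.5 0.3] j [-0.5   0.37  0.61  2.1  -0.31  0.76  0.49]
494.8,-64.0,54 [-0.26 -0.02  7.44]
464.8,95.3,54 [1.595e+01 1.000e-02 7.450e+00]
```

View pics/w5.png

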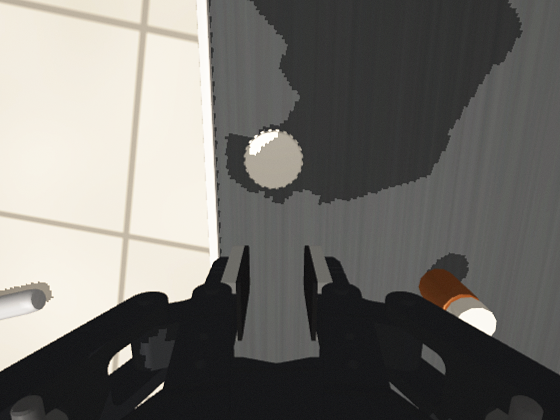

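The last cap is at (273,159), in line with the fingers, and the rim at column 215 leaves about 10 mm of clearance. I'll descend.

Emit:
arm_command(series=[-0.2,0,3,0,0,0,-0.3,0,6,0,0,0,-0.3,0,7,0,0,0,-0.3,0,7.4,0,0,0,-0.3,0,7.4,0,0,0,-0.3,0,7.4,0,0,0])

```text
time_s: 11.15
position: [496.4, -65.8, 56.3]
ee_rot: [2.005, 2.417, 0.002]
ft_force: [-0.9, 0.3, 0.4]
width: 24.0
grasp_force: 0.0
```

```bash
python3 go.py 464.8,95.3,54
```

```text
11.15 [496.4 -65.8  56.3] 24.01768616641003 yaw of tool y 0.18613529594335915 F [-0.9  0.3  0.4] j [-0.4   0.5   0.52  2.13 -0.43  0.61  0.6 ]
464.8,95.3,54 [16.42 -0.12  0.22]
```

Emit:
arm_command(series=[0.5,0,0.2,0,0,0,1.5,0,0.2,0,0,0,2.8,0,0.2,0,0,0,4.2,0,0.2,0,0,0,5.6,0,0.2,0,0,0,7,0,0.2,0,0,0,8.4,0,0.2,0,0,0,9.8,0,0.2,0,0,0,11,0,0.2,0,0,0])

```text
time_s: 12.05
position: [474.7, 44.2, 53.4]
ee_rot: [-2.003, -2.419, -0.001]
ft_force: [0.8, -0.6, 0.1]
width: 23.8
grasp_force: 0.2
```

```bash
python3 go.py 464.8,95.3,54
```

```text
12.05 [474.7  44.2  53.4] 23.824999571580392 yaw of tool y 0.18760850439031235 F [ 0.8 -0.6  0.1] j [-0.65  0.47  0.52  2.19 -0.43  0.58  0.38]
464.8,95.3,54 [ 5.21 -0.02 -0.06]
```

Emit:
arm_command(series=[1,0,0,0,0,0,2.2,0,0,0,0,0,3.4,0,0,0,0,0,4.6,0,0,0,0,0,5.7,0,0,0,0,0,5.7,0,0,0,0,0,5.7,0,0,0,0,0,5.7,0,-5,0,0,0,5.7,0,-10,0,0,0,5.7,0,-15,0,0,0,5.7,0,-20,0,0,0,5.7,0,-20,0,0,0])

```text
time_s: 13.25
position: [468.6, 97.9, 259.3]
ee_rot: [2.006, 2.413, 0.017]
ft_force: [0.2, 0.2, -0.2]
width: 23.9
grasp_force: 0.0
```

```bash
python3 go.py
python3 - <<'E'
from h import *
snap('scene','s5.png')
E
```

```text
13.25 [468.6  97.9 259.3] 23.92438734396562 yaw of tool y 0.18377830958997413 F [ 0.2  0.2 -0.2] j [-1.02  0.12  0.76  2.02 -0.1   1.02 -0.03]
```

View pics/s5.png

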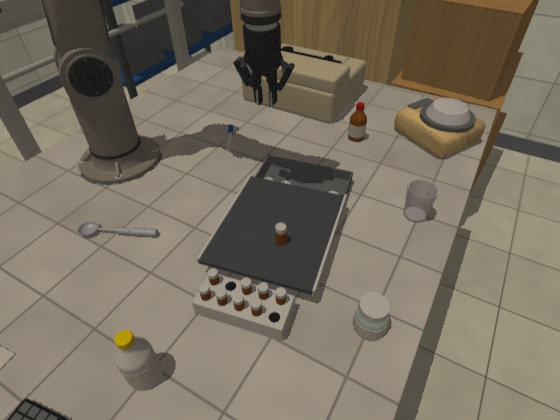

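The board holds only the vial at (281,234), and both bottles are in place. I'll check the three caps in the tub by numbers.

```bash
python3 - <<'E'
from h import *
B=np.array([582.6,-50.4]);a=.186;y=np.array([-np.sin(a),np.cos(a)]);x=np.array([np.cos(a),np.sin(a)])
for n in('top','scene','wrist'):
    s=snap(n);w=cloud(s);b=w[...,:2]-B;bx,by=b@x,b@y
    im=s['pixels'].astype(int)
    m=(abs(bx)<123)&(by>150)&(by<264)&(w[...,2]>10)&(w[...,2]<32)
    k,l,st,c=cv2.connectedComponentsWithStats(m.astype(np.uint8))
    for i in range(1,k):
        if st[i,4]>12: q=l==i;print(n,st[i,4],np.nanmedian(bx[q]).round(),np.nanmedian(by[q]).round(),np.nanmedian(w[q][:,2]).round(),im[q].mean(0).round())
E
```

```text
top 64 120.0 210.0 20.0 [42. 41. 42.]
top 17 79.0 166.0 28.0 [107. 103. 100.]
scene 25 -123.0 214.0 21.0 [44. 43. 42.]
wrist 1291 119.0 210.0 21.0 [62. 62. 59.]
wrist 198 -87.0 174.0 28.0 [171. 165. 152.]
wrist 192 -47.0 174.0 27.0 [175. 169. 156.]
wrist 241 78.0 172.0 26.0 [172. 165. 152.]
```

```bash
python3 - <<'E'
from h import *
B=np.array([582.6,-50.4]);a=.186;y=np.array([-np.sin(a),np.cos(a)]);x=np.array([np.cos(a),np.sin(a)])
s=snap('wrist');w=cloud(s);b=w[...,:2]-B;bx,by=b@x,b@y;im=s['pixels'].astype(int)
for cx in(-87,-47,78):
    m=(abs(bx-cx)<19)&(by>151)&(by<264)&(w[...,2]<48)&(im.min(2)>120)&(w[...,2]>8)
    q=np.c_[bx[m],by[m],w[m][:,2]]; print(cx,m.sum(),np.percentile(q,[2,50,98],axis=0).round().tolist())
    A=np.c_[by[m],np.ones(m.sum())];print('slope z/y',np.linalg.lstsq(A,q[:,2],rcond=None)[0].round(2))
st=robot.get_state();print(st['time_s'])
E
```

```text
-87 475 [[-105.0, 161.0, 25.0], [-88.0, 168.0, 36.0], [-72.0, 176.0, 39.0]]
slope z/y [-0.05 43.81]
-47 412 [[-55.0, 161.0, 22.0], [-43.0, 168.0, 37.0], [-29.0, 175.0, 39.0]]
slope z/y [-0.07 46.6 ]
78 441 [[74.0, 160.0, 18.0], [83.0, 167.0, 36.0], [96.0, 175.0, 39.0]]
slope z/y [ 0.03 28.13]
13.5
```

All three caps are inside the tub at rest, on edge at board x of about -88, -43 and 83. I'll sign off.

```bash
python3 -c "
from cell import sign_off
print(sign_off())"
```

```text
the job is handed in; nothing more can be done
None
```

All three caps were swept off the board into the tub, where they stand on edge with their tops about 2–3 mm above the tub's rim; the vial and both bottles were left standing where they were, and I handed the job in at about 13.5 s (no verdict shown).

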